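# Put the hardness tester's accessories away in their fitted holders

## Robot

A 6-joint arm with a two-finger parallel gripper is mounted at the origin on the work surface. World frame = base frame: x ahead of the robot, y to its left, z up, the work surface at z = 0. Lengths are in m, angles in rad, forces in N, time in s.
With the tool pointing down it reaches from about 0.3 to 0.825 m from the base axis. Payload 5.4 kg.
Tool frame: the origin (TCP) lies at the very end of the fingers, on their centre line; the grasp point (between the pads) lies ctrl.hold_point_z behind it (ctrl.hold_point_z is the distance from the TCP to the grasp point, in m); z points along the fingers, y is the line along which they close (so a half turn about z gives the same grasp; the last joint's range is limited). The gripper opens to 92 mm and grips with 3 to 60 N. Pads are 20 mm wide; open, the fingers measure 128 mm over their backs; the gripper's body (75 mm by 189 mm) begins 69 mm behind the grasp point.
Start: joints at [1.033, 0.158, 1.597, -0, 1.386, -0.21], TCP at [0.185, 0.544, 0.215] pointing down, gripper open.
Joint ranges: [-2.91, 2.91], [-0.94, 2.29], [0.18, 2.7], [-1.29, 4.43], [0.17, 2.64], [-3, 3]. Speed limits (rad/s): [2.57, 2.57, 3.14, 3.14, 3.14, 3.14].

## Interface

Orientations are given as a unit quaternion [x, y, z, w].
In Python, from cell import ctrl gives the robot as it stands. The module is installed in compiled form; this text tells all that it offers.
- The arm moves only by the tool jog_arm, never from a script. Its argument "increments" is a list of rows, each an object with "hand": the gripper command: -1 is shut, 1 is fully open, values between are in proportion; "translation": the shift along the tool's x, y, z as a fraction of full scale, a list of three; "twist": the turn about the tool's z as a fraction of full scale. In form: [{"hand": hand, "translation": [tx, ty, tz], "twist": twist}, ...]. A call has 1 to 5 rows; each row is the pose to reach, as a shift and turn from the pose commanded when the call began, along the tool's axes at that moment; what a row does not reach only later rows make up. Full scale, the value 1, is 1000 mm for a shift and 120 degrees for a turn. A row lasts 1/10 s, in which the tool goes at most 50 mm and 8.59 degrees, less where a joint would pass 70% of its speed; a pose out of reach is approached as far as the arm can. A call with a number of a shift or a turn outside -1 to 1 is refused whole. A call with a gripper value outside its range is refused whole. The fingers move at their own pace and stop on an object; "force" is the grip in N (left out, the last holds). Time passes only in rows, so rows that repeat a pose let the fingers close. It gives the time, the measured TCP pose, the force, the opening and the grip force at its end, in the units of the state.
- ctrl.observe(): the state, without advancing time (a new reading comes with each control period).
- ctrl.capture(name): name is "scene" or "top" or "wrist"; returns (picture, depth): 480x640x3 uint8, red, green, blue; 480x640 float32, m along the optical axis (not along the pixel's ray), 0 where there is no reading.
- ctrl.camera_model(name): a dict with "fx", "fy", "cx", "cy" (pixels), "pose" (4x4, takes a point from camera to world coordinates). Camera axes: x right, y down, z forward; pixel columns grow to the right and rows downward; lengths in m; the calibration is good to about 2 mm. A picture is of the moment at which its call begins: read the wrist's pose just before it. camera_model takes no time and is no camera call; for the wrist camera it gives the pose at the moment of the call.
- ctrl.job_done(): hands the job in; it is judged then, once.
Trained networks look in the newest picture that a camera, given by its name, has taken for a name from the list of things; names that differ only in an ending like _2 or _b are one class to them, and where a whole thing is asked for, a point or a joint stands for the part that bears it (a point fixed in the world has none). Each returns a list of dicts, best first, with "confidence" (0 to 1); they miss things now and then, are a little off and sometimes report something else, mostly with a low value. They report only what shows in the picture. A call takes as long as a camera call. They do not tell look-alikes from the thing itself.
- ctrl.trace(target, camera): "region" (480x640 bool, what is visible of it) and "xy" ([column, row] in pixels, amid what is visible of it).
- ctrl.landmark_of(target, camera): "xy" ([column, row] in pixels: a listed point, or the origin of a listed thing).
The state is a dict: "time": time; "qpos": joint angles; "qd": joint speeds; "tau": joint torques, N m; "tcp_pos": TCP position; "ee_rot": TCP orientation; "force": force on the tool from outside, world axes, zero at the start; "torque": the same for the moment, N m; "grip_width": finger opening in m; "grip_force": force on a finger pad.
Only numpy, scipy, OpenCV 4.12 (cv2) and the standard library are available. Lean on these libraries where they do the work, as an engineer would, in place of code of your own. Each camera call takes 0.05 s, during which the arm holds its last target. There are 200 camera calls.

## Task

Put the four loose steel accessories of the hardness tester away, each in the wooden holder that is cut for it: the large and the small round test block, the V-block, and the anvil with a key, whose key must drop into the notch so that it sits fully home. Lower each one flat onto the floor of its holder before letting go (do not drop it in), and leave the loupe and the oil bottle standing where they are.

Things in the scene. Friction and masses are not known exactly. Their poses are not given: they have to be found in the camera images.
- big_block: Large round test block: plain steel disc, 60 mm diameter, 20 mm high, about 0.42 kg, lying flat on the bench. Origin at the centre of its underside, z up.
- small_block: Small round test block: plain steel disc, 38 mm diameter, 22 mm high, about 0.19 kg, lying flat. Origin at the centre of its underside, z up.
- v_block: Steel V-block, 60 mm long (its x) by 36 mm wide (its y) by 30 mm high, a V-groove along x in its top, about 0.33 kg. The two long sides are upright and flat. Origin at the centre of its underside, z up. Either end may point either way in its holder.
- keyed_anvil: Steel anvil: a round flange 48 mm diameter, 12 mm thick, with one square key 10 mm wide standing out along +x to 35 mm from the axis (as thick as the flange), and on top a central square post 20 x 20 mm (faces along x and y) reaching to 42 mm above the underside; about 0.26 kg. Origin at the centre of its underside, z up; it stands upright on the bench, post up.
- big_holder: Fixed light wooden block, its origin at the centre of its underside on the bench, z up. 94 x 94 mm, 14 mm high, with one round recess 74 mm diameter, 5 mm deep, lined with grey felt; the recess floor is 9 mm above the bench. For the large round test block.
- small_holder: Fixed light wooden block, its origin at the centre of its underside on the bench, z up. 80 x 80 mm, 14 mm high, with one round recess 52 mm diameter, 5 mm deep, lined with grey felt; the recess floor is 9 mm above the bench. For the small round test block.
- v_holder: Fixed light wooden block, its origin at the centre of its underside on the bench, z up. 96 mm (x) by 72 mm (y), 14 mm high, with one rectangular recess 74 mm (x) by 50 mm (y), 5 mm deep, lined with grey felt; the recess floor is 9 mm above the bench. For the V-block, its long side along the recess's x.
- keyed_holder: Fixed light wooden block, its origin at the centre of its underside on the bench, z up. Round, 82 mm diameter; a collar 17 mm high surrounds an opening 53 mm in diameter, 8 mm deep (grey felt floor 9 mm above the bench) and is cut through by one notch 14 mm wide along +x. For the keyed anvil, key in notch. Resting on the collar, 8 mm high, it is not home: turn it, lightly pressed, until it drops.
- loupe: Bystander: loose black loupe, 32 mm diameter, 38 mm high, standing among the accessories. Origin at the centre of its underside.
- oil_bottle: Bystander: loose small amber oil bottle, 28 mm diameter, 58 mm high, standing among the accessories. Origin at the centre of its underside.
Things that resemble listed ones, but are neither listed nor needed, are in the scene too. What is shaped like the big_block but yellow is not meant. Leave any purple look-alike of the keyed_anvil alone.

How it is judged:
At the end, for the whole second after the job is handed in: Each accessory lies flat (0.06 rad) and still on its own holder's floor (9 mm up, +-2.5 mm), centred within 12 mm (keyed anvil 5 mm); V-block along its recess within 0.4 rad; the anvil's key line within 0.2 rad of the notch's (horizontal distance between big_block and big_holder below 0.012 m and z of big_block in the frame of big_holder between 0.0065 and 0.0115 m and angle between each of big_block, small_block, v_block, keyed_anvil's own z axis and vertical below 0.06 rad and linear speed of each of big_block, small_block, v_block, keyed_anvil below 0.02 m/s and horizontal distance between small_block and small_holder below 0.012 m and z of small_block in the frame of small_holder between 0.0065 and 0.0115 m and horizontal distance between v_block and v_holder below 0.012 m and z of v_block in the frame of v_holder between 0.0065 and 0.0115 m and angle between the x axis of v_block and the x axis of v_holder, either way round below 0.4 rad and horizontal distance between keyed_anvil and keyed_holder below 0.005 m and z of keyed_anvil in the frame of keyed_holder between 0.0065 and 0.0115 m and angle between the x axis of keyed_anvil and the x axis of keyed_holder, either way round below 0.2 rad); the robot touches nothing.
It fails at once if the big block is let go more than 12 mm above its seat in its holder (dropped in) (horizontal distance between big_block and big_holder below 0.05 m and z of big_block in the frame of big_holder above 0.021 m and contact force between big_block and the fingers below 0.02 N).
It fails at once if the small block is let go more than 12 mm above its seat in its holder (dropped in) (horizontal distance between small_block and small_holder below 0.05 m and z of small_block in the frame of small_holder above 0.021 m and contact force between small_block and the fingers below 0.02 N).
It fails at once if the v block is let go more than 12 mm above its seat in its holder (dropped in) (horizontal distance between v_block and v_holder below 0.05 m and z of v_block in the frame of v_holder above 0.021 m and contact force between v_block and the fingers below 0.02 N).
It fails at once if the keyed anvil is let go more than 12 mm above its seat in its holder (dropped in) (horizontal distance between keyed_anvil and keyed_holder below 0.05 m and z of keyed_anvil in the frame of keyed_holder above 0.021 m and contact force between keyed_anvil and the fingers below 0.02 N).
It fails at once if the loupe or the oil bottle is moved by more than 30 mm (distance of any of loupe, oil_bottle from where it was at the start of the episode above 0.03 m).
It also fails if it takes over 109 s, if anything falls off the work surface, if the arm or the gripper's body presses on something with over 40 N, if the wrist force passes 120 N, or if a joint passes its speed limit or range.

## Working session

There is one attempt and no reset: what is moved stays moved. The work goes in short steps, Python scripts to look and compute and a tool call to move; the robot and the scene stay as the last step left them, time stands still between calls to the robot, and variables do not carry over. Pictures are saved under pics/ and viewed, at most 14 in all, crops included, and the job is handed in when it is done.

Besides the shell and the picture viewer there is one more tool, called after "Call:" in YAML: its name, and indented under it one key for each argument. jog_arm: Moves the arm, as the interface text tells. Its arguments: {"type":"object","properties":{"increments":{"type":"array"},"force":{"type":"number"}},"required":["increments"]}

```bash
mkdir -p pics
cat > h.py <<'E'
import numpy as np,cv2
from cell import ctrl
def cap(n,save=None):
    m=ctrl.camera_model(n); p,d=ctrl.capture(n)
    if save: cv2.imwrite('pics/'+save,p[:,:,::-1])
    return m,p,d
def cloud(m,d):
    v,u=np.mgrid[:480,:640]
    P=np.stack([(u-m['cx'])/m['fx']*d,(v-m['cy'])/m['fy']*d,d],-1)
    T=np.array(m['pose']); W=P@T[:3,:3].T+T[:3,3]; W[d==0]=np.nan
    return W
def ray(m,xy,z):
    T=np.array(m['pose']); r=T[:3,:3]@np.array([(xy[0]-m['cx'])/m['fx'],(xy[1]-m['cy'])/m['fy'],1]); o=T[:3,3]
    return o+r*(z-o[2])/r[2]
E
python3 - <<'E'
from h import *
s=ctrl.observe(); print(s['tcp_pos'],s['ee_rot'],s['grip_width'],ctrl.hold_point_z)
for c in ['top','scene']:
    m,p,d=cap(c,c+'0.png'); W=cloud(m,d); print(c,np.round(np.array(m['pose'])[:3,3],3),m['fx'])
    for t in 'big_block small_block v_block keyed_anvil big_holder small_holder v_holder keyed_holder loupe oil_bottle'.split():
        for r in ctrl.trace(t,c)[:3]:
            R=r['region']; w=W[R]; w=w[~np.isnan(w[:,0])]
            if len(w)==0: print(t,'nodepth');continue
            zt=np.percentile(w[:,2],95); top=w[w[:,2]>zt-.004]
            print(t,round(r['confidence'],2),np.round(r['xy']),R.sum(),'med',np.round(np.median(w,0),3),'ztop',round(zt,3),'topc',np.round((top.min(0)+top.max(0))[:2]/2,3),'ext',np.round(np.ptp(w,axis=0),3))
E
```

```text
[0.18480974 0.54383015 0.21362657] [ 1.63130953e-01  9.86603991e-01 -8.67722157e-04 -3.21631942e-04] 0.0916287949166747 0.0187
top [ 3.700e-01 -1.000e-03  1.065e+00] 448.2445764138655
big_block 0.95 [390. 179.] 498 med [ 0.658 -0.134  0.02 ] ztop 0.023 topc [ 0.659 -0.135] ext [0.058 0.057 0.024]
big_block 0.59 [434. 178.] 503 med [ 0.669 -0.236  0.02 ] ztop 0.023 topc [ 0.671 -0.237] ext [0.058 0.059 0.026]
small_block 0.48 [480. 212.] 226 med [ 0.582 -0.343  0.021] ztop 0.025 topc [ 0.583 -0.344] ext [0.036 0.036 0.026]
small_block 0.19 [485. 292.] 1414 med [ 0.401 -0.348  0.011] ztop 0.016 topc [ 0.402 -0.35 ] ext [0.115 0.099 0.025]
v_block 0.63 [288. 186.] 435 med [0.656 0.114 0.023] ztop 0.032 topc [0.657 0.114] ext [0.072 0.05  0.039]
keyed_anvil 0.76 [278. 265.] 363 med [0.463 0.126 0.013] ztop 0.043 topc [0.463 0.13 ] ext [0.051 0.049 0.049]
keyed_anvil 0.71 [286. 301.] 340 med [0.372 0.109 0.013] ztop 0.043 topc [0.374 0.111] ext [0.053 0.045 0.046]
big_holder 0.93 [382. 264.] 1631 med [ 0.462 -0.111  0.012] ztop 0.016 topc [ 0.463 -0.11 ] ext [0.113 0.114 0.024]
big_holder
[... 1909 characters left out ...]
2 -0.114] ext [0.123 0.12  0.026]
small_holder 0.84 [383. 119.] 1136 med [0.435 0.337 0.012] ztop 0.016 topc [0.434 0.337] ext [0.085 0.095 0.027]
v_holder 0.79 [160. 348.] 2106 med [ 0.404 -0.352  0.011] ztop 0.016 topc [ 0.404 -0.351] ext [0.115 0.098 0.023]
keyed_holder 0.8 [459. 153.] 1047 med [0.614 0.354 0.012] ztop 0.019 topc [0.614 0.356] ext [0.082 0.097 0.028]
loupe 0.68 [324. 241.] 288 med [ 0.526 -0.013  0.036] ztop 0.04 topc [ 0.523 -0.009] ext [0.029 0.046 0.045]
oil_bottle 0.7 [354. 142.] 195 med [0.429 0.23  0.034] ztop 0.057 topc [0.426 0.235] ext [0.043 0.046 0.061]
oil_bottle 0.44 [339. 189.] 472 med [0.468 0.121 0.012] ztop 0.042 topc [0.462 0.128] ext [0.063 0.051 0.049]
```

Run:
```python
import cv2
p=cv2.imread('pics/top0.png'); cv2.imwrite('pics/t1.png',cv2.resize(p[140:340,150:550],(800,400),interpolation=cv2.INTER_CUBIC))
```

```text
(no output)
```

View pics/t1.png

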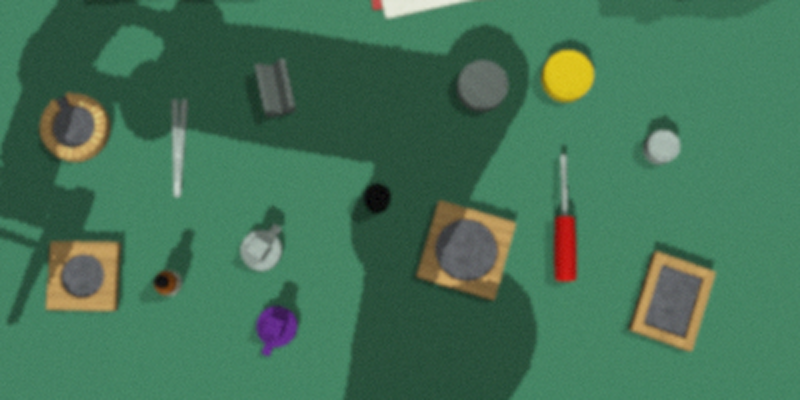

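View pics/scene0.png

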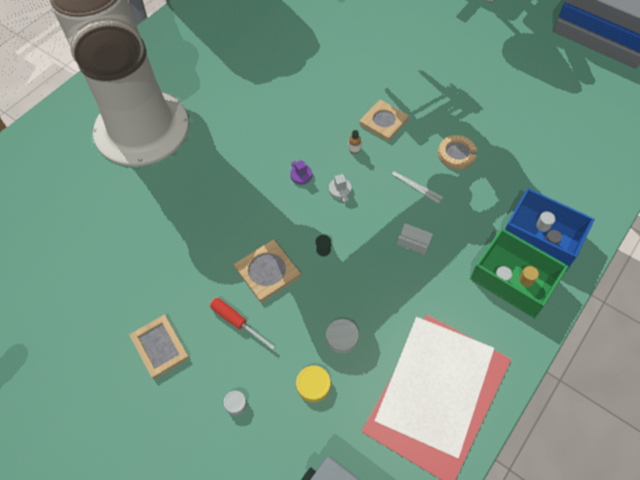

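The top crop shows the steel disc at (483,84), the yellow one at (568,75), the steel anvil at (262,249) and the purple one at (277,328). The small block is at (662,146), the V-block at (275,88), and the four holders match the network's finds. Next I measure the orientations.

Run:
```python
from h import *
S={c:cap(c) for c in ['top','scene']}
def rect(Wp):
    return cv2.minAreaRect((Wp[:,:2]*1000).astype(np.float32))
for c,(m,p,d) in S.items():
    W=cloud(m,d)
    def near(x,y,r,z0,z1): 
        k=(np.hypot(W[...,0]-x,W[...,1]-y)<r)&(W[...,2]>z0)&(W[...,2]<z1); return W[k]
    print(c,'vblock',rect(near(.657,.113,.05,.018,.04)))
    hs=p.astype(int)
    wood=(hs[...,0]-hs[...,2]>50)
    for n,x,y in [('vh',.403,-.35),('bh',.463,-.112),('sh',.434,.338)]:
        k=wood&(np.hypot(W[...,0]-x,W[...,1]-y)<.075); Q=np.array([ray(m,(u,v),.014) for v,u in np.argwhere(k)])
        print(n,rect(Q))
    # ring notch by colour in polar: fraction wood vs angle at r~33mm
    x,y=(.613,.357)
    k=wood&(np.hypot(W[...,0]-x,W[...,1]-y)<.06); Q=np.array([ray(m,(u,v),.017)for v,u in np.argwhere(k)])
    cc,_r=cv2.minEnclosingCircle((Q[:,:2]*1000).astype(np.float32)); print('ring',cc,_r)
    a=np.degrees(np.arctan2(Q[:,1]-cc[1]/1000,Q[:,0]-cc[0]/1000)); print(np.histogram(a,bins=np.arange(-180,181,15))[0])
    A=near(.463,.129,.05,.006,.016); r=np.hypot(A[:,0]-.463,A[:,1]-.129); K=A[r>.027]; print('key',len(K),K.mean(0) if len(K) else 0)
    A=near(.463,.129,.02,.034,.05);print('post',rect(A),A.mean(0))
```

```text
top vblock ((657.2689819335938, 114.07600402832031), (60.645172119140625, 36.07258605957031), 12.389314651489258)
vh ((403.09197998046875, -350.86627197265625), (73.0634765625, 97.34127807617188), 69.99951171875)
bh ((463.057861328125, -113.737060546875), (92.74101257324219, 95.27069854736328), 72.79473876953125)
sh ((434.4646301269531, 337.920654296875), (82.54478454589844, 77.52173614501953), 89.74633026123047)
ring (611.9768676757812, 354.16998291015625) 41.530094146728516
[24 25 27 24 22 23 25 21 23 17 19 18 19  0  8 18 19 18 18 17 15 20 22 22]
key 15 [0.47887031 0.12040039 0.01119292]
post ((462.9007873535156, 129.984130859375), (20.58081817626953, 19.01957130432129), 56.590511322021484) [0.46246283 0.12949426 0.04146329]
scene vblock ((658.0496826171875, 113.41925048828125), (59.36509704589844, 40.33024597167969), 13.282262802124023)
vh ((403.3484802246094, -350.9005126953125), (71.1609115600586, 96.78980255126953), 70.03414154052734)
bh ((463.02386474609375, -113.58433532714844), (93.58462524414062, 96.46288299560547), 73.10297393798828)
sh ((434.27484130859375, 337.62762451171875), (80.52964782714844, 80.31661987304688), 88.19873809814453)
ring (612.7724609375, 352.9837951660156) 41.9374885559082
[19 20 24 25 25 21 20 23 20 19 20 19 21  5  6 19 19 18 19 21 18 20 22 20]
key 21 [0.48918003 0.11029067 0.01015027]
post ((463.0279846191406, 128.5227508544922), (19.932619094848633, 21.080751419067383), 55.984642028808594) [0.46352605 0.12754361 0.04024069]
```

```bash
cat >> h.py <<'E'
from scipy.spatial.transform import Rotation as Ro
def go(x,y,z,yaw):
    "yaw: world direction (deg) of tool y; symmetric under 180"
    s=ctrl.observe(); R=Ro.from_quat(s['ee_rot']).as_matrix(); p=np.array(s['tcp_pos'])
    t=R.T@(np.array([x,y,z])-p); cur=np.degrees(np.arctan2(R[1,1],R[0,1]))
    w=(cur-yaw+90)%180-90
    print('t=',round(s['time'],1),'tcp',np.round(p,4),'yaw',round(cur,1),'q6',round(s['qpos'][5],2),'w',round(s['grip_width'],4),'F',np.round(s['force'],1),'tilt',round(np.degrees(np.arccos(-R[2,2])),2))
    print('TRANS',np.round(t,3),'TWIST',round(w/120,3),'alt',round((w-np.sign(w)*180)/120,3),'rows',round(max(np.linalg.norm(t)/.05,abs(w)/8.59),1))
E
python3 -c "
from h import *
go(.463,.129,.2,56)"
```

```text
t= 1.2 tcp [0.1851 0.5444 0.2146] yaw 71.2 q6 -0.21 w 0.0918 F [ 0.2 -0.5  0.8] tilt 0.0
TRANS [-0.397 -0.304  0.015] TWIST 0.127 alt -1.373 rows 10.0
```

Call:
jog_arm:
  increments:
    - {"hand":0.2,"translation":[-0.2,-0.153,0.01],"twist":0.127}
    - {"hand":0.2,"translation":[-0.2,-0.153,0.01],"twist":0.127}
    - {"hand":0.2,"translation":[-0.2,-0.153,0.01],"twist":0.127}
    - {"hand":0.2,"translation":[-0.2,-0.153,0.01],"twist":0.127}
    - {"hand":0.2,"translation":[-0.2,-0.153,0.01],"twist":0.127}
  force: 30

```text
time: 1.7
tcp_pos: [0.3248, 0.3352, 0.2048]
ee_rot: [0.292, 0.956, 0.0, 0.0]
force: [1.4, -0.2, 0.2]
grip_width: 0.0556
grip_force: 0.0
```

```bash
python3 -c "
from h import *
go(.463,.129,.2,56)"
```

```text
t= 1.7 tcp [0.3248 0.3352 0.2048] yaw 56.0 q6 -0.44 w 0.0556 F [ 1.4 -0.2  0.2] tilt 0.05
TRANS [-0.23  -0.094  0.005] TWIST 0.0 alt -1.5 rows 5.0
```

Call:
jog_arm:
  increments:
    - {"hand":0.2,"translation":[-0.23,-0.094,0.005],"twist":0}
    - {"hand":0.2,"translation":[-0.23,-0.094,0.005],"twist":0}
    - {"hand":0.2,"translation":[-0.23,-0.094,0.005],"twist":0}
    - {"hand":0.2,"translation":[-0.23,-0.094,0.005],"twist":0}
    - {"hand":0.2,"translation":[-0.23,-0.094,0.005],"twist":0}

```text
time: 2.2
tcp_pos: [0.4631, 0.1282, 0.2]
ee_rot: [0.293, 0.956, 0.0, 0.0]
force: [0.3, 0.4, 0.2]
grip_width: 0.0551
grip_force: 0.0
```

```bash
cat >> h.py <<'E'
def anvil(m,p,d,x,y,zb=0.0):
    W=cloud(m,d)
    r=np.hypot(W[...,0]-x,W[...,1]-y)
    A=W[(r<.022)&(W[...,2]>zb+.034)&(W[...,2]<zb+.05)]
    if len(A)>20: print('post',len(A),cv2.minAreaRect((A[:,:2]*1000).astype(np.float32)),A.mean(0))
    A=W[(r>.028)&(r<.038)&(W[...,2]>zb+.007)&(W[...,2]<zb+.017)]
    if len(A): print('key',len(A),A.mean(0),'dir',np.degrees(np.arctan2(A[:,1].mean()-y,A[:,0].mean()-x)))
E
python3 - <<'E'
from h import *
m,p,d=cap('wrist','w1.png'); print(np.round(np.array(m['pose']),3).tolist())
anvil(m,p,d,.463,.129)
W=cloud(m,d)
for r in ctrl.trace('keyed_anvil','wrist')[:2]: w=W[r['region']]; print(r['confidence'],r['xy'],np.nanmedian(w,0))
go(.463,.129,.016,56)
E
```

```text
[[0.561, 0.791, 0.244, 0.394], [0.828, -0.537, -0.163, 0.175], [0.002, 0.293, -0.956, 0.369], [0.0, 0.0, 0.0, 1.0]]
post 412 ((464.6702880859375, 130.39193725585938), (19.328468322753906, 19.97290802001953), 55.96358871459961) [0.46399271 0.13079847 0.04084348]
key 60 [0.49023224 0.1128582  0.01118989] dir -30.657174920042575
0.91 [324.9, 216.0] [0.46185452 0.13156453 0.01156627]
0.74 [259.1, 156.3] [0.37462212 0.11555151 0.01147502]
t= 2.3 tcp [0.4647 0.1257 0.1999] yaw 55.6 q6 -0.96 w 0.055 F [0.5 0.6 0.2] tilt 0.12
TRANS [0.004 0.002 0.184] TWIST -0.003 alt 1.497 rows 3.7
```

View pics/w1.png

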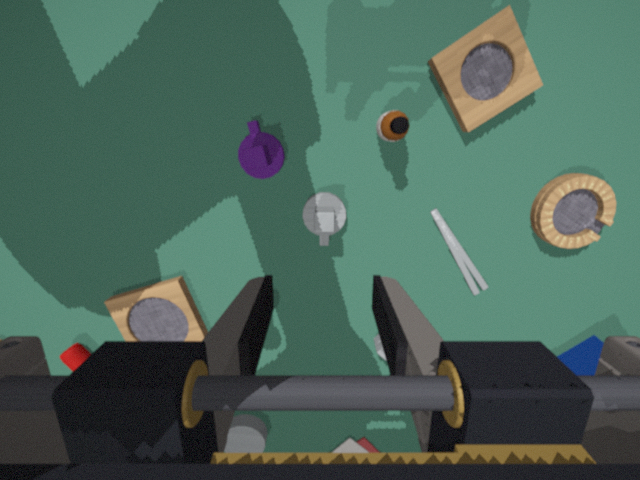

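Call:
jog_arm:
  increments:
    - {"hand":0.2,"translation":[0,0.001,0.05],"twist":0}
    - {"hand":0.2,"translation":[0,0.001,0.1],"twist":0}
    - {"hand":0.2,"translation":[0,0.001,0.15],"twist":0}
    - {"hand":0.2,"translation":[0,0.001,0.181],"twist":0}
    - {"hand":0.2,"translation":[0,0.001,0.181],"twist":0}

```text
time: 2.8
tcp_pos: [0.4577, 0.1315, 0.0144]
ee_rot: [0.292, 0.956, -0.002, -0.005]
force: [-1.1, 0.4, 0.2]
grip_width: 0.0552
grip_force: 0.0
```

Call:
jog_arm:
  increments:
    - {"hand":-0.8,"translation":[0,0,0],"twist":0}
    - {"hand":-0.8,"translation":[0,0,0],"twist":0}
    - {"hand":-0.8,"translation":[0,0,0],"twist":0}
    - {"hand":-0.8,"translation":[0,0,0],"twist":0}
    - {"hand":-0.8,"translation":[0,0,0],"twist":0}
  force: 40

```text
time: 3.3
tcp_pos: [0.4636, 0.1309, 0.0199]
ee_rot: [0.292, 0.956, 0.0, 0.001]
force: [-2.3, -0.6, 5.6]
grip_width: 0.0197
grip_force: 40.0
```

Run:
```python
from h import *
m,p,d=cap('wrist')
anvil(m,p,d,.464,.130)
go(.6125,.355,.12,116)
```

```text
post 2305 ((463.7126770019531, 130.2907257080078), (38.6226921081543, 22.4927978515625), 55.62696075439453) [0.46126848 0.13235129 0.0411878 ]
key 128 [0.49113942 0.11256818 0.01107867] dir -32.71289432404184
t= 3.4 tcp [0.4636 0.1309 0.0198] yaw 56.0 q6 -0.95 w 0.0199 F [-1.2 -0.8  6. ] tilt 0.1
TRANS [ 0.002  0.269 -0.1  ] TWIST -0.5 alt 1.0 rows 7.0
```

Call:
jog_arm:
  increments:
    - {"hand":-0.8,"translation":[0,0,-0.05],"twist":-0.03}
    - {"hand":-0.8,"translation":[0,0.02,-0.09],"twist":-0.1}
    - {"hand":-0.8,"translation":[0,0.06,-0.1],"twist":-0.17}
    - {"hand":-0.8,"translation":[0,0.105,-0.1],"twist":-0.24}
    - {"hand":-0.8,"translation":[0.001,0.14,-0.1],"twist":-0.3}

```text
time: 3.85
tcp_pos: [0.5413, 0.2494, 0.1193]
ee_rot: [-0.02, 1.0, 0.0, 0.001]
force: [0.4, -1.6, -2.4]
grip_width: 0.0199
grip_force: 40.0
```

Call:
jog_arm:
  increments:
    - {"hand":-0.8,"translation":[0,0,-0.02],"twist":-0.07}
    - {"hand":-0.8,"translation":[0,0,-0.02],"twist":-0.14}
    - {"hand":-0.8,"translation":[0,0,-0.02],"twist":-0.2}
    - {"hand":-0.8,"translation":[0,0,-0.02],"twist":-0.2}

```text
time: 4.25
tcp_pos: [0.5397, 0.2476, 0.1381]
ee_rot: [-0.225, 0.974, 0.0, -0.001]
force: [-0.6, -0.5, -3.2]
grip_width: 0.0197
grip_force: 40.0
```

Run:
```python
from h import *
m,p,d=cap('wrist','w2.png'); W=cloud(m,d)
for r in ctrl.trace('keyed_holder','wrist')[:2]: print(r['confidence'],r['xy'],np.nanmedian(W[r['region']],0))
r=np.hypot(W[...,0]-.6125,W[...,1]-.355)
A=W[(r<.05)&(W[...,2]>.0135)&(W[...,2]<.022)]
print('ring',len(A),cv2.minEnclosingCircle((A[:,:2]*1000).astype(np.float32)),np.median(A[:,2]))
a=np.degrees(np.arctan2(A[:,1]-.355,A[:,0]-.6125)); print(np.histogram(a,bins=np.arange(-180,181,10))[0])
go(.6125,.355,.12,116)
```

```text
0.91 [401.3, 317.8] [0.58555067 0.36108517 0.01361047]
ring 723 ((589.4393310546875, 361.60516357421875), 30.269817352294922) 0.01658060193783245
[76 67 73 62  1  0  0  0  0  0  0  0  0  0  0  0  0  0  0  0  0  0  0  0
  0  0  0  0  0 37 68 62 70 73 67 67]
t= 4.3 tcp [0.5397 0.2475 0.1381] yaw 115.8 q6 -1.79 w 0.0199 F [ 0.5 -0.7 -3.1] tilt 0.07
TRANS [-0.112  0.065  0.018] TWIST -0.002 alt 1.498 rows 2.6
```

View pics/w2.png

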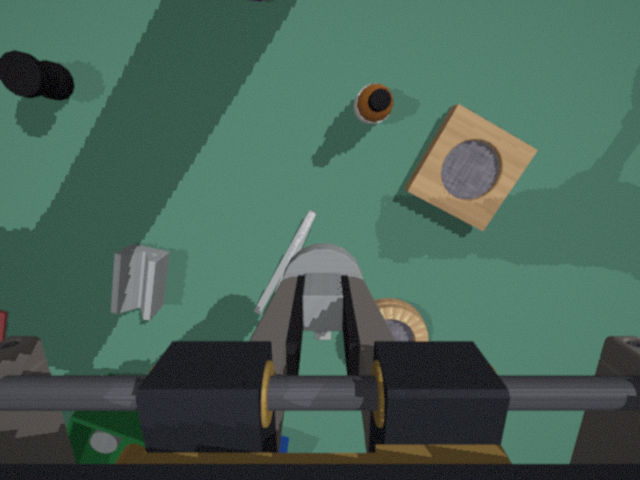

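Call:
jog_arm:
  increments:
    - {"hand":-0.8,"translation":[-0.04,0.013,-0.01],"twist":0}
    - {"hand":-0.8,"translation":[-0.085,0.027,-0.02],"twist":0}
    - {"hand":-0.8,"translation":[-0.13,0.04,-0.02],"twist":0}
    - {"hand":-0.8,"translation":[-0.17,0.055,-0.02],"twist":0}
    - {"hand":-0.8,"translation":[-0.2,0.065,-0.02],"twist":0}

```text
time: 4.85
tcp_pos: [0.6923, 0.3953, 0.1578]
ee_rot: [-0.224, 0.975, 0.0, -0.0]
force: [0.3, 0.5, -1.3]
grip_width: 0.0195
grip_force: 40.0
```

Call:
jog_arm:
  increments:
    - {"hand":-0.8,"translation":[0,0,0],"twist":0}
    - {"hand":-0.8,"translation":[0,0,0],"twist":0}

```text
time: 5.05
tcp_pos: [0.691, 0.3934, 0.1568]
ee_rot: [-0.224, 0.975, -0.0, -0.001]
force: [0.3, -0.3, -2.2]
grip_width: 0.0201
grip_force: 40.0
```

```bash
cat > ring.py <<'E'
from h import *
m,p,d=cap('wrist','w3.png'); W=cloud(m,d)
A=W[(np.hypot(W[...,0]-.6125,W[...,1]-.355)<.055)&(W[...,2]>.0135)&(W[...,2]<.021)]
c,r=cv2.minEnclosingCircle((A[:,:2]*1000).astype(np.float32)); print('ring',len(A),c,r,np.median(A[:,2]))
from scipy.optimize import least_squares
c=np.array(c)/1000
rr=np.hypot(*(A[:,:2]-c).T)
a=np.degrees(np.arctan2(A[:,1]-c[1],A[:,0]-c[0])); k=rr>.028; a=a[k]
h=np.histogram(a,bins=np.arange(-180,181,4))[0]; print(h)
z=np.arange(-178,180,4)[h<0.4*np.median(h)]; print('gap',z)
# held anvil in tool frame
s=ctrl.observe(); P=np.array(s['tcp_pos']); zb=P[2]-.0195
r2=np.hypot(W[...,0]-P[0],W[...,1]-P[1]); K=W[(r2>.028)&(r2<.04)&(abs(W[...,2]-zb-.012)<.003)]
if len(K): print('key',len(K),K.mean(0)-P,np.degrees(np.arctan2(*(K.mean(0)-P)[1::-1])))
go(.6125,.355,.12,116)
E
python3 ring.py
```

```text
ring 3406 (615.2291870117188, 359.1200256347656) 40.723602294921875 0.016253041609234298
[43 43 44 47 42 46 47 42 44 47 45 45 45 46 43 44 45 48 38 43 41 43 41 41
 41 41 37 40 38 39 36 37 37 36 36 35 34 35 33 36 31 30 32 32 32 30 34 32
  6  0  0  0  0  5 28 39 30 29 30 30 33 29 31 32 29 34 32 32 32 34 35 33
 34 35 38 36 37 36 38 37 38 40 39 41 37 44 42 40 44 43]
gap [14 18 22 26 30 34]
key 103 [ 0.02971614  0.0153197  -0.00981005] 27.272676365672385
t= 5.1 tcp [0.691 0.393 0.158] yaw 115.9 q6 -1.66 w 0.0196 F [ 0.1 -0.2 -2.3] tilt 0.09
TRANS [0.087 0.    0.038] TWIST -0.001 alt 1.499 rows 1.9
```

View pics/w3.png

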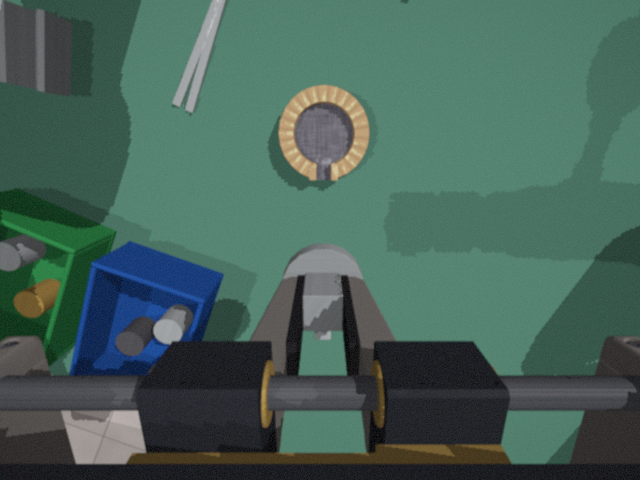

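Call:
jog_arm:
  increments:
    - {"hand":-0.8,"translation":[0.03,0.001,0.02],"twist":0.006}
    - {"hand":-0.8,"translation":[0.06,0.001,0.05],"twist":0.006}
    - {"hand":-0.8,"translation":[0.0845,0.0015,0.09],"twist":0.006}
    - {"hand":-0.8,"translation":[0.0845,0.0015,0.105],"twist":0.006}
    - {"hand":-0.8,"translation":[0.0845,0.0015,0.105],"twist":0.006}

```text
time: 5.6
tcp_pos: [0.6121, 0.3564, 0.0511]
ee_rot: [-0.218, 0.976, -0.0, -0.003]
force: [0.3, 0.4, -2.5]
grip_width: 0.0196
grip_force: 40.0
```

```bash
sed -i 's/w3.png/w4.png/' ring.py; python3 ring.py; python3 -c "
from h import *
m,p,d=cap('top'); W=cloud(m,d)
"
```

```text
ring 3828 (614.31494140625, 357.77044677734375) 39.77803039550781 0.01627527151667811
[69 69 68 72 67 67 72 69 70 70 68 69 68 67 64 64 68 66 67 59 62 68 60 57
 59 59 61 58 58 57 57 56 54 41 30 14  1  0  0  0  0  0  0  0  0  0  0  0
  0  0  0  0  0  0  0  0  0  0  0  0  0  0  0  0  0  0  5 20 34 47 55 59
 57 62 60 58 61 64 58 64 62 65 61 63 67 66 66 68 66 71]
gap [-38 -34 -30 -26 -22 -18 -14 -10  -6  -2   2   6  10  14  18  22  26  30
  34  38  42  46  50  54  58  62  66  70  74  78  82  86  90]
t= 5.7 tcp [0.6152 0.3575 0.0544] yaw 115.2 q6 -1.65 w 0.0196 F [-0.  -0.8 -0.5] tilt 0.03
TRANS [ 0.003 -0.001 -0.066] TWIST -0.007 alt 1.493 rows 1.3
```

View pics/w4.png

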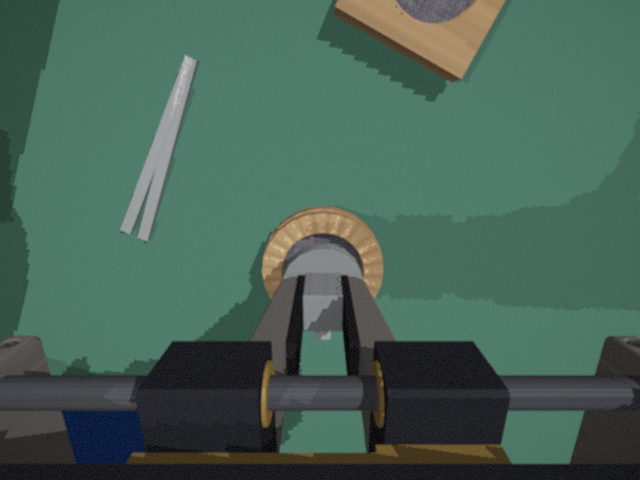

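Call:
jog_arm:
  increments:
    - {"hand":-0.8,"translation":[0,0,0.006],"twist":0}
    - {"hand":-0.8,"translation":[0,0,0.012],"twist":0}
    - {"hand":-0.8,"translation":[0,0,0.017],"twist":0}
    - {"hand":-0.8,"translation":[0,0,0.02],"twist":0}
    - {"hand":-0.8,"translation":[0,0,0.022],"twist":0}

```text
time: 6.2
tcp_pos: [0.6148, 0.358, 0.0311]
ee_rot: [-0.219, 0.976, -0.0, -0.0]
force: [-1.2, -0.4, -3.0]
grip_width: 0.0196
grip_force: 40.0
```

Call:
jog_arm:
  increments:
    - {"hand":-0.8,"translation":[0,0,0.001],"twist":0}
    - {"hand":-0.8,"translation":[0,0,0.002],"twist":0}
    - {"hand":-0.8,"translation":[0,0,0.003],"twist":0}

```text
time: 6.5
tcp_pos: [0.6149, 0.358, 0.029]
ee_rot: [-0.219, 0.976, -0.0, -0.0]
force: [-1.9, -1.0, 1.3]
grip_width: 0.0195
grip_force: 40.0
```

```bash
python3 -c "
from h import *
go(.6143,.3578,.0288,115)"
```

```text
t= 6.5 tcp [0.6149 0.358  0.029 ] yaw 115.3 q6 -1.65 w 0.0195 F [-1.9 -1.   1.3] tilt 0.01
TRANS [0.001 0.    0.   ] TWIST 0.002 alt -1.498 rows 0.0
```

Call:
jog_arm:
  increments:
    - {"hand":0.0,"translation":[0,0,0],"twist":0}
    - {"hand":0.0,"translation":[0,0,0],"twist":0}
    - {"hand":0.0,"translation":[0,0,0],"twist":0}
    - {"hand":0.0,"translation":[0,0,-0.05],"twist":0}
    - {"hand":0.0,"translation":[0,0,-0.1],"twist":0}

```text
time: 7.0
tcp_pos: [0.6134, 0.3574, 0.1276]
ee_rot: [-0.219, 0.976, -0.0, -0.002]
force: [1.8, 0.3, 1.4]
grip_width: 0.046
grip_force: 0.0
```

Run:
```python
from h import *
for c in ['wrist','scene','top']:
    m,p,d=cap(c); print(c); anvil(m,p,d,.6143,.3578,.009)
go(.6575,.1138,.12,102.4)
```

```text
wrist
post 686 ((615.8372192382812, 359.1819763183594), (20.041101455688477, 19.709209442138672), 25.037866592407227) [0.61503209 0.35872836 0.04989636]
key 1817 [0.61162456 0.35784015 0.01687973] dir 179.14018439089887
scene
post 91 ((614.489013671875, 357.00958251953125), (19.75905990600586, 23.32498550415039), 24.08932876586914) [0.61496496 0.35557364 0.049769  ]
key 160 [0.61648447 0.3546925  0.01807768] dir -54.894118397900144
top
post 83 ((613.958740234375, 358.5082092285156), (19.7315731048584, 20.440555572509766), 27.64455223083496) [0.61383011 0.35780912 0.05040386]
key 253 [0.61444165 0.35746029 0.01815374] dir -67.36514727972938
t= 7.2 tcp [0.6183 0.3593 0.1349] yaw 115.3 q6 -1.65 w 0.0464 F [ 0.5  0.3 -0.1] tilt 0.62
TRANS [ 0.069 -0.239  0.014] TWIST 0.107 alt -1.393 rows 5.0
```

Call:
jog_arm:
  increments:
    - {"hand":0.3,"translation":[0.066,-0.239,0.019],"twist":0.107}
    - {"hand":0.3,"translation":[0.066,-0.239,0.019],"twist":0.107}
    - {"hand":0.3,"translation":[0.066,-0.239,0.019],"twist":0.107}
    - {"hand":0.3,"translation":[0.066,-0.239,0.019],"twist":0.107}
    - {"hand":0.3,"translation":[0.066,-0.239,0.019],"twist":0.107}

```text
time: 7.65
tcp_pos: [0.6563, 0.1117, 0.1079]
ee_rot: [-0.108, 0.994, 0.0, -0.001]
force: [0.8, -0.1, -0.2]
grip_width: 0.0596
grip_force: 0.0
```

Call:
jog_arm:
  increments:
    - {"hand":0.3,"translation":[0,0,0],"twist":0}

```text
time: 7.75
tcp_pos: [0.657, 0.1075, 0.1075]
ee_rot: [-0.105, 0.994, -0.001, -0.001]
force: [-1.1, 1.3, -0.0]
grip_width: 0.0596
grip_force: 0.0
```

```bash
cat >> h.py <<'E'
def blob(m,d,x,y,r,z0,z1):
    W=cloud(m,d); A=W[(np.hypot(W[...,0]-x,W[...,1]-y)<r)&(W[...,2]>z0)&(W[...,2]<z1)]
    Q=(A[:,:2]*1000).astype(np.float32)
    print(len(A),'rect',cv2.minAreaRect(Q),'circ',cv2.minEnclosingCircle(Q),'z',np.median(A[:,2]))
E
python3 - <<'E'
from h import *
m,p,d=cap('wrist'); blob(m,d,.6575,.1138,.045,.02,.036)
go(.6575,.1138,.009,102.4)
E
```

```text
2321 rect ((659.5565795898438, 114.38658905029297), (60.56444549560547, 36.004234313964844), 12.011724472045898) circ ((659.42822265625, 114.50091552734375), 34.5263557434082) z 0.028285923541895464
t= 7.8 tcp [0.6566 0.1107 0.1078] yaw 102.1 q6 -1.8 w 0.0596 F [0.5 0.2 0. ] tilt 0.17
TRANS [-0.002  0.003  0.099] TWIST -0.002 alt 1.498 rows 2.0
```

Call:
jog_arm:
  increments:
    - {"hand":0.3,"translation":[-0.002,0.001,0.045],"twist":0}
    - {"hand":0.3,"translation":[-0.002,0.001,0.08],"twist":0}
    - {"hand":0.3,"translation":[-0.002,0.001,0.1],"twist":0}
    - {"hand":0.3,"translation":[-0.002,0.001,0.1],"twist":0}
    - {"hand":-0.5,"translation":[-0.002,0.001,0.1],"twist":0}

```text
time: 8.3
tcp_pos: [0.6585, 0.1163, 0.0096]
ee_rot: [-0.109, 0.994, 0.0, -0.0]
force: [0.1, 0.3, 1.1]
grip_width: 0.0539
grip_force: 0.0
```

Call:
jog_arm:
  increments:
    - {"hand":-0.5,"translation":[0,0,0],"twist":0}
    - {"hand":-0.5,"translation":[0,0,0],"twist":0}
    - {"hand":-0.5,"translation":[0,0,0],"twist":0}

```text
time: 8.6
tcp_pos: [0.6605, 0.1151, 0.0118]
ee_rot: [-0.108, 0.994, -0.0, 0.002]
force: [-0.4, -0.5, 4.8]
grip_width: 0.0358
grip_force: 40.0
```

Run:
```python
from h import *
go(.403,-.351,.1,70)
```

```text
t= 8.6 tcp [0.6605 0.1151 0.0118] yaw 102.4 q6 -1.79 w 0.0358 F [-0.4 -0.5  4.8] tilt 0.21
TRANS [ 0.351 -0.4   -0.089] TWIST 0.27 alt -1.23 rows 10.8
```

Call:
jog_arm:
  increments:
    - {"hand":-0.5,"translation":[0,0,-0.05],"twist":0}
    - {"hand":-0.5,"translation":[0.02,-0.025,-0.085],"twist":0.05}
    - {"hand":-0.5,"translation":[0.053,-0.06,-0.09],"twist":0.1}
    - {"hand":-0.5,"translation":[0.086,-0.098,-0.09],"twist":0.15}
    - {"hand":-0.5,"translation":[0.119,-0.136,-0.09],"twist":0.2}

```text
time: 9.1
tcp_pos: [0.5712, -0.0439, 0.1002]
ee_rot: [0.103, 0.995, -0.0, 0.0]
force: [0.2, -1.4, -2.9]
grip_width: 0.036
grip_force: 40.0
```

Run:
```python
from h import *
go(.403,-.351,.1,70)
```

```text
t= 9.1 tcp [ 0.5712 -0.0439  0.1002] yaw 78.2 q6 -1.65 w 0.036 F [ 0.2 -1.4 -2.9] tilt 0.05
TRANS [ 0.102 -0.335  0.   ] TWIST 0.068 alt -1.432 rows 7.0
```

Call:
jog_arm:
  increments:
    - {"hand":-0.5,"translation":[0.072,-0.239,0],"twist":0.068}
    - {"hand":-0.5,"translation":[0.072,-0.239,0],"twist":0.068}
    - {"hand":-0.5,"translation":[0.072,-0.239,0],"twist":0.068}
    - {"hand":-0.5,"translation":[0.072,-0.239,0],"twist":0.068}
    - {"hand":-0.5,"translation":[0.072,-0.239,0],"twist":0.068}

```text
time: 9.6
tcp_pos: [0.4524, -0.2637, 0.0998]
ee_rot: [0.172, 0.985, 0.0, 0.0]
force: [1.6, 0.8, -2.6]
grip_width: 0.0361
grip_force: 40.0
```

Run:
```python
from h import *
go(.403,-.351,.06,70)
```

```text
t= 9.6 tcp [ 0.4524 -0.2637  0.0998] yaw 70.2 q6 -1.99 w 0.0361 F [ 1.6  0.8 -2.6] tilt 0.02
TRANS [ 0.017 -0.099  0.04 ] TWIST 0.002 alt -1.498 rows 2.2
```

Call:
jog_arm:
  increments:
    - {"hand":-0.5,"translation":[0.009,-0.048,0.01],"twist":0.002}
    - {"hand":-0.5,"translation":[0.017,-0.09,0.03],"twist":0.002}
    - {"hand":-0.5,"translation":[0.017,-0.099,0.055],"twist":0.002}
    - {"hand":-0.5,"translation":[0.017,-0.099,0.06],"twist":0.002}
    - {"hand":-0.5,"translation":[0.017,-0.099,0.06],"twist":0.002}

```text
time: 10.1
tcp_pos: [0.4037, -0.3485, 0.0387]
ee_rot: [0.174, 0.985, 0.001, -0.001]
force: [0.5, -0.2, -2.4]
grip_width: 0.0353
grip_force: 40.0
```

Run:
```python
from h import *
go(.403,-.351,.022,70)
m,p,d=cap('wrist','w5.png'); W=cloud(m,d)
blob(m,d,.403,-.351,.068,.011,.0175)
blob(m,d,.403,-.351,.068,.045,.08)
```

```text
t= 10.1 tcp [ 0.4037 -0.3485  0.0387] yaw 70.0 q6 -2.16 w 0.0353 F [ 0.5 -0.2 -2.4] tilt 0.19
TRANS [-0.    -0.003  0.017] TWIST -0.0 alt 1.5 rows 0.3
4489 rect ((403.67803955078125, -350.64642333984375), (72.38355255126953, 96.32669067382812), 70.02921295166016) circ ((400.7348937988281, -349.5376892089844), 57.109413146972656) z 0.013147084746320009
8297 rect ((402.9153747558594, -348.2044982910156), (66.75089263916016, 61.54547119140625), 69.72615051269531) circ ((402.2279968261719, -347.7644348144531), 34.68401336669922) z 0.055583119030794714
```

View pics/w5.png

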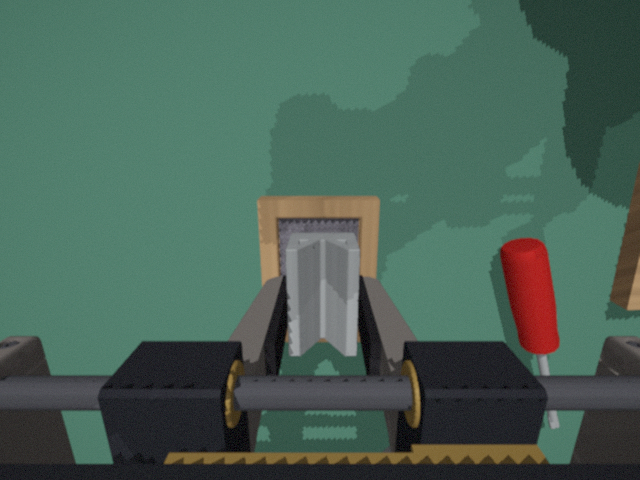

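V-block hangs square over its holder (V at (322,290), recess top edge at row 222). Lowering.

Call:
jog_arm:
  increments:
    - {"hand":-0.5,"translation":[0,-0.002,0.006],"twist":0}
    - {"hand":-0.5,"translation":[0,-0.002,0.01],"twist":0}
    - {"hand":-0.5,"translation":[0,-0.002,0.014],"twist":0}
    - {"hand":-0.5,"translation":[0,-0.002,0.017],"twist":0}
    - {"hand":-0.5,"translation":[0,-0.002,0.017],"twist":0}

```text
time: 10.65
tcp_pos: [0.4035, -0.3513, 0.0222]
ee_rot: [0.173, 0.985, 0.0, -0.0]
force: [0.4, 0.4, -2.7]
grip_width: 0.0353
grip_force: 40.0
```

Call:
jog_arm:
  increments:
    - {"hand":-0.5,"translation":[0,0,0.001],"twist":0}
    - {"hand":-0.5,"translation":[0,0,0.002],"twist":0}
    - {"hand":-0.5,"translation":[0,0,0.002],"twist":0}

```text
time: 10.95
tcp_pos: [0.4038, -0.3519, 0.0209]
ee_rot: [0.174, 0.985, -0.0, 0.0]
force: [-0.1, 0.5, -2.9]
grip_width: 0.0353
grip_force: 40.0
```

Call:
jog_arm:
  increments:
    - {"hand":-0.5,"translation":[0,0,0.001],"twist":0}
    - {"hand":-0.5,"translation":[0,0,0.0015],"twist":0}
    - {"hand":-0.5,"translation":[0,0,0.0015],"twist":0}

```text
time: 11.25
tcp_pos: [0.4037, -0.3519, 0.0207]
ee_rot: [0.173, 0.985, 0.0, -0.0]
force: [-4.1, 5.1, 10.6]
grip_width: 0.0358
grip_force: 40.0
```

Run:
```python
from h import *
go(.403,-.351,.022,70)
m,p,d=cap('wrist'); W=cloud(m,d); r=np.hypot(W[...,0]-.4035,W[...,1]+.3515); A=W[(r<.025)&(W[...,2]>.033)&(W[...,2]<.043)]; print(len(A),np.percentile(A[:,2],[50,80,90,95]),np.histogram(A[:,2],10))
```

```text
t= 11.2 tcp [ 0.4037 -0.3519  0.0207] yaw 70.0 q6 -2.16 w 0.0358 F [-4.1  5.1 10.6] tilt 0.02
TRANS [ 0.001  0.001 -0.001] TWIST 0.0 alt -1.5 rows 0.0
3084 [0.03770007 0.03849495 0.03891466 0.03951928] (array([252, 227, 265, 291, 841, 930, 161,  41,  36,  40]), array([0.03300058, 0.03400004, 0.03499951, 0.03599898, 0.03699845,
       0.03799791, 0.03899738, 0.03999685, 0.04099632, 0.04199578,
       0.04299525]))
```

Call:
jog_arm:
  increments:
    - {"hand":0.1,"translation":[0,0,0],"twist":0}
    - {"hand":0.1,"translation":[0,0,0],"twist":0}
    - {"hand":0.1,"translation":[0,0,0],"twist":0}
    - {"hand":0.1,"translation":[0,0,-0.05],"twist":0}
    - {"hand":0.1,"translation":[0,0,-0.1],"twist":0}

```text
time: 11.8
tcp_pos: [0.4026, -0.3504, 0.1186]
ee_rot: [0.174, 0.985, 0.002, -0.002]
force: [0.9, -1.4, -0.0]
grip_width: 0.0499
grip_force: 0.0
```

Run:
```python
from h import *
for c in ['wrist','top']:
    m,p,d=cap(c); blob(m,d,.4035,-.3515,.04,.028,.045)
go(.658,-.135,.12,30)
```

```text
2412 rect ((402.6461486816406, -351.0716247558594), (35.996822357177734, 60.25066375732422), 69.85071563720703) circ ((402.5626525878906, -351.15972900390625), 34.75236511230469) z 0.03705569676234563
193 rect ((389.9366455078125, -346.6232604980469), (37.44168472290039, 38.440895080566406), 68.58930206298828) circ ((388.59112548828125, -345.4654541015625), 22.883981704711914) z 0.03636722799247183
t= 11.9 tcp [ 0.407  -0.3562  0.1268] yaw 70.0 q6 -2.16 w 0.0506 F [-0.2 -0.9  0.1] tilt 0.82
TRANS [-0.16   0.294  0.006] TWIST 0.334 alt -1.166 rows 6.7
```

Call:
jog_arm:
  increments:
    - {"hand":0.74,"translation":[-0.022,0.039,0],"twist":0.07}
    - {"hand":0.74,"translation":[-0.044,0.078,0],"twist":0.14}
    - {"hand":0.74,"translation":[-0.068,0.12,0],"twist":0.21}
    - {"hand":0.74,"translation":[-0.092,0.162,0],"twist":0.28}
    - {"hand":0.74,"translation":[-0.113,0.2,0],"twist":0.334}

```text
time: 12.4
tcp_pos: [0.577, -0.2031, 0.1185]
ee_rot: [0.501, 0.865, -0.0, -0.0]
force: [0.9, 0.1, -0.1]
grip_width: 0.0797
grip_force: 0.0
```

Run:
```python
from h import *
m,p,d=cap('wrist'); blob(m,d,.658,-.135,.042,.015,.026)
go(.658,-.135,.1,30)
```

```text
4051 rect ((662.326416015625, -135.33058166503906), (58.889339447021484, 59.623905181884766), 75.68295288085938) circ ((662.1116333007812, -135.75294494628906), 30.23508071899414) z 0.018879610907055866
t= 12.4 tcp [ 0.5814 -0.1976  0.1186] yaw 29.5 q6 -1.04 w 0.0798 F [-2.1  4.6  1. ] tilt 0.27
TRANS [0.017 0.097 0.019] TWIST -0.004 alt 1.496 rows 2.0
```

Call:
jog_arm:
  increments:
    - {"hand":0.74,"translation":[0.008,0.048,0.01],"twist":0}
    - {"hand":0.74,"translation":[0.016,0.085,0.018],"twist":0}
    - {"hand":0.74,"translation":[0.016,0.1,0.018],"twist":0}
    - {"hand":0.74,"translation":[0.016,0.1,0.018],"twist":0}
    - {"hand":0.74,"translation":[0.016,0.1,0.018],"twist":0}

```text
time: 12.95
tcp_pos: [0.6539, -0.1406, 0.1005]
ee_rot: [0.499, 0.867, -0.0, -0.0]
force: [-0.2, -0.1, -0.2]
grip_width: 0.08
grip_force: 0.0
```

Run:
```python
from h import *
m,p,d=cap('wrist'); blob(m,d,.66,-.135,.042,.015,.026)
go(.66,-.1352,.008,30)
```

```text
4284 rect ((662.0557861328125, -135.07110595703125), (59.10040283203125, 58.97957229614258), 41.22652053833008) circ ((662.3530883789062, -135.28721618652344), 30.085649490356445) z 0.01875001179841454
t= 13.0 tcp [ 0.6537 -0.141   0.1009] yaw 30.1 q6 -0.92 w 0.0803 F [-0.3  0.2 -0.2] tilt 0.04
TRANS [0.002 0.008 0.093] TWIST 0.001 alt -1.499 rows 1.9
```

Call:
jog_arm:
  increments:
    - {"hand":0.74,"translation":[0.001,0.0095,0.04],"twist":0}
    - {"hand":0.74,"translation":[0.001,0.0095,0.075],"twist":0}
    - {"hand":0.74,"translation":[0.001,0.0095,0.092],"twist":0}
    - {"hand":0.74,"translation":[0.001,0.0095,0.092],"twist":0}
    - {"hand":0.1,"translation":[0.001,0.0095,0.092],"twist":0}

```text
time: 13.5
tcp_pos: [0.6626, -0.1356, 0.0105]
ee_rot: [0.499, 0.867, 0.0, 0.001]
force: [0.2, 0.1, -0.4]
grip_width: 0.0738
grip_force: 0.0
```

Call:
jog_arm:
  increments:
    - {"hand":0.1,"translation":[0,0,0],"twist":0}
    - {"hand":0.1,"translation":[0,0,0],"twist":0}
    - {"hand":0.1,"translation":[0,0,0],"twist":0}
  force: 45

```text
time: 13.8
tcp_pos: [0.6631, -0.1358, 0.0117]
ee_rot: [0.499, 0.867, -0.0, 0.001]
force: [-2.2, -1.3, 5.9]
grip_width: 0.0583
grip_force: 45.0
```

Run:
```python
from h import *
go(.463,-.1135,.06,30)
```

```text
t= 13.8 tcp [ 0.6631 -0.1358  0.0117] yaw 30.2 q6 -0.91 w 0.0583 F [-2.2 -1.3  5.9] tilt 0.17
TRANS [ 0.12  -0.162 -0.049] TWIST 0.002 alt -1.498 rows 4.1
```

Call:
jog_arm:
  increments:
    - {"hand":0.1,"translation":[0,0,-0.03],"twist":0}
    - {"hand":0.1,"translation":[0,0,-0.06],"twist":0}
    - {"hand":0.1,"translation":[0.024,-0.032,-0.07],"twist":0}
    - {"hand":0.1,"translation":[0.05,-0.068,-0.07],"twist":0}
    - {"hand":0.1,"translation":[0.075,-0.1,-0.07],"twist":0}

```text
time: 14.3
tcp_pos: [0.5362, -0.1197, 0.0792]
ee_rot: [0.499, 0.867, 0.0, -0.0]
force: [-0.5, -0.9, -4.9]
grip_width: 0.0579
grip_force: 45.0
```

Call:
jog_arm:
  increments:
    - {"hand":0.1,"translation":[0.024,-0.033,0],"twist":0}
    - {"hand":0.1,"translation":[0.04,-0.055,0.01],"twist":0}
    - {"hand":0.1,"translation":[0.045,-0.062,0.03],"twist":0}
    - {"hand":0.1,"translation":[0.045,-0.062,0.035],"twist":0}
    - {"hand":0.1,"translation":[0.045,-0.062,0.035],"twist":0}

```text
time: 14.8
tcp_pos: [0.4613, -0.112, 0.0436]
ee_rot: [0.499, 0.867, 0.0, -0.001]
force: [-0.5, -0.0, -4.6]
grip_width: 0.0578
grip_force: 45.0
```

Run:
```python
from h import *
go(.463,-.1135,.0205,30)
m,p,d=cap('wrist','w6.png'); blob(m,d,.463,-.1135,.066,.011,.017)
blob(m,d,.463,-.1135,.04,.047,.065)
```

```text
t= 14.8 tcp [ 0.4613 -0.112   0.0436] yaw 30.2 q6 -1.02 w 0.0578 F [-0.5 -0.  -4.6] tilt 0.08
TRANS [-0.002  0.001  0.023] TWIST 0.001 alt -1.499 rows 0.5
6823 rect ((464.3223876953125, -112.46192932128906), (94.34049987792969, 94.81280517578125), 72.8815689086914) circ ((464.25732421875, -112.69181060791016), 65.72196960449219) z 0.013080642877304455
9840 rect ((458.32440185546875, -110.92131042480469), (59.669898986816406, 66.00209045410156), 84.70237731933594) circ ((457.3785400390625, -103.87936401367188), 38.173362731933594) z 0.050690724633765394
```

View pics/w6.png

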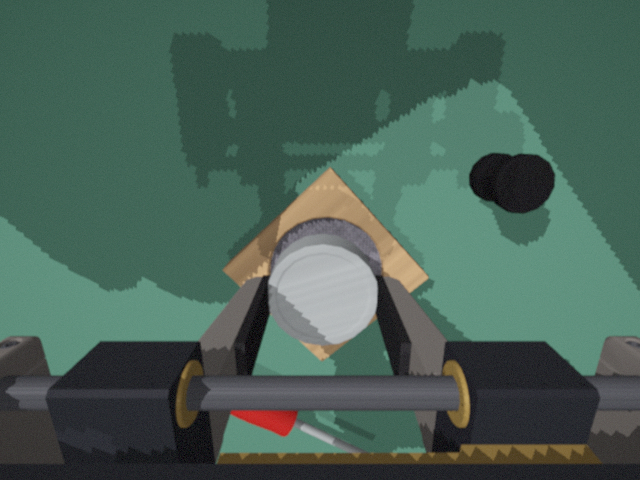

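Disc centred at (322,293) over the holder; lowering.

Call:
jog_arm:
  increments:
    - {"hand":0.1,"translation":[-0.002,0.001,0.008],"twist":0}
    - {"hand":0.1,"translation":[-0.002,0.001,0.014],"twist":0}
    - {"hand":0.1,"translation":[-0.002,0.001,0.019],"twist":0}
    - {"hand":0.1,"translation":[-0.002,0.001,0.021],"twist":0}
    - {"hand":0.1,"translation":[-0.002,0.001,0.021],"twist":0}

```text
time: 15.35
tcp_pos: [0.4633, -0.1134, 0.0227]
ee_rot: [0.499, 0.867, -0.0, -0.001]
force: [0.0, -0.1, -4.6]
grip_width: 0.0578
grip_force: 45.0
```

Call:
jog_arm:
  increments:
    - {"hand":0.1,"translation":[0,0,0.001],"twist":0}
    - {"hand":0.1,"translation":[0,0,0.002],"twist":0}
    - {"hand":0.1,"translation":[0,0,0.002],"twist":0}

```text
time: 15.65
tcp_pos: [0.4636, -0.1136, 0.0212]
ee_rot: [0.499, 0.867, 0.0, 0.0]
force: [0.3, -0.0, -4.7]
grip_width: 0.058
grip_force: 45.0
```

Call:
jog_arm:
  increments:
    - {"hand":0.1,"translation":[0,0,0.001],"twist":0}
    - {"hand":0.1,"translation":[0,0,0.0015],"twist":0}
    - {"hand":0.1,"translation":[0,0,0.0015],"twist":0}

```text
time: 15.95
tcp_pos: [0.4638, -0.1137, 0.0206]
ee_rot: [0.499, 0.867, -0.0, -0.0]
force: [-2.5, 2.2, 4.9]
grip_width: 0.0575
grip_force: 45.0
```

Call:
jog_arm:
  increments:
    - {"hand":0.6,"translation":[0,0,0],"twist":0}
    - {"hand":0.6,"translation":[0,0,0],"twist":0}
    - {"hand":0.6,"translation":[0,0,0],"twist":0}
    - {"hand":0.6,"translation":[0,0,-0.05],"twist":0}
    - {"hand":0.6,"translation":[0,0,-0.09],"twist":0}

```text
time: 16.45
tcp_pos: [0.4632, -0.1134, 0.1105]
ee_rot: [0.499, 0.867, -0.0, -0.001]
force: [0.6, 0.0, 0.1]
grip_width: 0.0735
grip_force: 0.0
```

Run:
```python
from h import *
for c in ['wrist','scene']:
    m,p,d=cap(c); blob(m,d,.464,-.1135,.04,.024,.036)
go(.584,-.345,.1,30)
```

```text
4263 rect ((463.31036376953125, -112.7556381225586), (58.61875915527344, 59.62316131591797), 33.108741760253906) circ ((463.4621276855469, -112.89014434814453), 30.048717498779297) z 0.027743205002011107
680 rect ((462.453125, -113.84528350830078), (58.301971435546875, 61.08915328979492), 16.522302627563477) circ ((462.04241943359375, -112.92577362060547), 31.58902359008789) z 0.028054523741512294
t= 16.6 tcp [ 0.4679 -0.1159  0.1157] yaw 30.2 q6 -1.02 w 0.0733 F [ 0.  -0.1  0.1] tilt 0.7
TRANS [-0.256 -0.015  0.018] TWIST 0.002 alt -1.498 rows 5.1
```

Big block is home (top at 28 mm). On to the small block.

Call:
jog_arm:
  increments:
    - {"hand":0.4,"translation":[-0.26,-0.012,0.013],"twist":0}
    - {"hand":0.4,"translation":[-0.26,-0.012,0.013],"twist":0}
    - {"hand":0.4,"translation":[-0.26,-0.012,0.013],"twist":0}
    - {"hand":0.4,"translation":[-0.26,-0.012,0.013],"twist":0}
    - {"hand":0.4,"translation":[-0.26,-0.012,0.013],"twist":0}

```text
time: 17.05
tcp_pos: [0.5795, -0.3367, 0.096]
ee_rot: [0.499, 0.867, 0.0, -0.0]
force: [-0.0, -0.3, 0.5]
grip_width: 0.0643
grip_force: 0.0
```

Call:
jog_arm:
  increments:
    - {"hand":0.4,"translation":[-0.01,0,0],"twist":0}
    - {"hand":0.4,"translation":[-0.01,0,0],"twist":0}
    - {"hand":0.4,"translation":[-0.01,0,0],"twist":0}

```text
time: 17.35
tcp_pos: [0.5835, -0.3423, 0.0965]
ee_rot: [0.498, 0.867, 0.0, -0.001]
force: [-1.1, 1.0, 0.9]
grip_width: 0.0642
grip_force: 0.0
```

Run:
```python
from h import *
m,p,d=cap('wrist'); blob(m,d,.584,-.345,.03,.016,.028)
go(.585,-.346,.009,30)
```

```text
1789 rect ((585.335693359375, -346.0254211425781), (37.37932586669922, 37.36905288696289), 85.40074157714844) circ ((585.6415405273438, -346.2687072753906), 19.043598175048828) z 0.020730265730647873
t= 17.4 tcp [ 0.5836 -0.3419  0.0969] yaw 30.2 q6 -1.24 w 0.0645 F [-0.1  0.6  0.3] tilt 0.08
TRANS [-0.004 -0.001  0.088] TWIST 0.002 alt -1.498 rows 1.8
```

Call:
jog_arm:
  increments:
    - {"hand":0.4,"translation":[-0.004,-0.001,0.04],"twist":0}
    - {"hand":0.4,"translation":[-0.004,-0.001,0.075],"twist":0}
    - {"hand":0.4,"translation":[-0.004,-0.001,0.088],"twist":0}
    - {"hand":0.4,"translation":[-0.004,-0.001,0.088],"twist":0}
    - {"hand":-0.4,"translation":[-0.004,-0.001,0.088],"twist":0}

```text
time: 17.9
tcp_pos: [0.586, -0.3476, 0.011]
ee_rot: [0.498, 0.867, -0.0, 0.001]
force: [0.1, -0.6, 0.0]
grip_width: 0.0581
grip_force: 0.0
```

Call:
jog_arm:
  increments:
    - {"hand":-0.4,"translation":[0,0,0],"twist":0}
    - {"hand":-0.4,"translation":[0,0,0],"twist":0}
    - {"hand":-0.4,"translation":[0,0,0],"twist":0}
    - {"hand":-0.4,"translation":[0,0,0],"twist":0}

```text
time: 18.3
tcp_pos: [0.5862, -0.3483, 0.0109]
ee_rot: [0.499, 0.867, -0.0, 0.001]
force: [-0.8, 1.2, 6.3]
grip_width: 0.0359
grip_force: 45.0
```

Run:
```python
from h import *
go(.434,.338,.12,60)
```

```text
t= 18.3 tcp [ 0.5862 -0.3483  0.0109] yaw 30.2 q6 -1.24 w 0.0359 F [-0.8  1.2  6.3] tilt 0.14
TRANS [ 0.67   0.213 -0.11 ] TWIST -0.249 alt 1.251 rows 14.2
```

Call:
jog_arm:
  increments:
    - {"hand":-0.4,"translation":[0,0,-0.04],"twist":0}
    - {"hand":-0.4,"translation":[0.02,0.006,-0.085],"twist":0}
    - {"hand":-0.4,"translation":[0.058,0.018,-0.11],"twist":-0.03}
    - {"hand":-0.4,"translation":[0.1,0.032,-0.11],"twist":-0.06}
    - {"hand":-0.4,"translation":[0.145,0.046,-0.11],"twist":-0.09}

```text
time: 18.8
tcp_pos: [0.5521, -0.1984, 0.1203]
ee_rot: [0.414, 0.91, -0.0, 0.001]
force: [1.3, 0.3, -2.0]
grip_width: 0.036
grip_force: 45.0
```

Run:
```python
from h import *
go(.434,.338,.12,60)
```

```text
t= 18.8 tcp [ 0.5521 -0.1984  0.1203] yaw 41.1 q6 -1.27 w 0.036 F [ 1.3  0.3 -2. ] tilt 0.13
TRANS [ 0.482  0.263 -0.001] TWIST -0.158 alt 1.342 rows 11.0
```

Call:
jog_arm:
  increments:
    - {"hand":-0.4,"translation":[0.04,0.022,0],"twist":-0.03}
    - {"hand":-0.4,"translation":[0.08,0.044,0],"twist":-0.06}
    - {"hand":-0.4,"translation":[0.12,0.066,0],"twist":-0.09}
    - {"hand":-0.4,"translation":[0.16,0.088,0],"twist":-0.12}
    - {"hand":-0.4,"translation":[0.2,0.11,0],"twist":-0.158}

```text
time: 19.3
tcp_pos: [0.503, 0.0257, 0.119]
ee_rot: [0.258, 0.966, -0.0, -0.0]
force: [0.7, 0.3, -1.4]
grip_width: 0.0359
grip_force: 45.0
```

Run:
```python
from h import *
go(.434,.338,.12,60)
```

```text
t= 19.3 tcp [0.503  0.0257 0.119 ] yaw 60.1 q6 -1.24 w 0.0359 F [ 0.7  0.3 -1.4] tilt 0.02
TRANS [ 0.216  0.236 -0.001] TWIST 0.001 alt -1.499 rows 6.4
```

Call:
jog_arm:
  increments:
    - {"hand":-0.4,"translation":[0.032,0.035,0],"twist":0}
    - {"hand":-0.4,"translation":[0.064,0.07,0],"twist":0}
    - {"hand":-0.4,"translation":[0.096,0.105,0],"twist":0}
    - {"hand":-0.4,"translation":[0.128,0.14,0],"twist":0}
    - {"hand":-0.4,"translation":[0.16,0.175,0],"twist":0}

```text
time: 19.8
tcp_pos: [0.4522, 0.2573, 0.1191]
ee_rot: [0.259, 0.966, -0.0, -0.0]
force: [1.1, 0.3, -2.0]
grip_width: 0.0354
grip_force: 45.0
```

Call:
jog_arm:
  increments:
    - {"hand":-0.4,"translation":[0.03,0.033,0],"twist":0}
    - {"hand":-0.4,"translation":[0.056,0.061,0.005],"twist":0}
    - {"hand":-0.4,"translation":[0.056,0.061,0.04],"twist":0}
    - {"hand":-0.4,"translation":[0.056,0.061,0.07],"twist":0}
    - {"hand":-0.4,"translation":[0.056,0.061,0.07],"twist":0}

```text
time: 20.3
tcp_pos: [0.431, 0.3348, 0.0445]
ee_rot: [0.259, 0.966, -0.003, -0.004]
force: [-0.4, -0.5, -2.0]
grip_width: 0.0357
grip_force: 45.0
```

Run:
```python
from h import *
go(.434,.338,.02,60)
m,p,d=cap('wrist','w7.png'); blob(m,d,.434,.338,.059,.011,.017)
```

```text
t= 20.3 tcp [0.431  0.3348 0.0445] yaw 60.0 q6 -0.61 w 0.0357 F [-0.4 -0.5 -2. ] tilt 0.59
TRANS [-0.001  0.005  0.024] TWIST -0.0 alt 1.5 rows 0.5
6854 rect ((435.1141662597656, 339.5695495605469), (80.32946014404297, 81.04065704345703), 88.97817993164062) circ ((434.97607421875, 339.643798828125), 56.702640533447266) z 0.01314059147065362
```

View pics/w7.png

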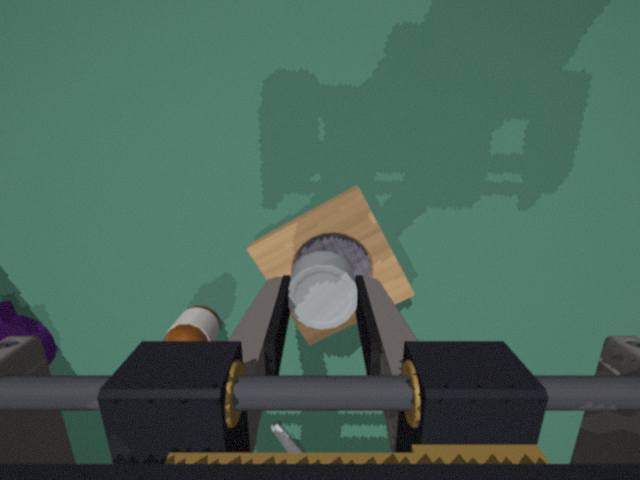

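Block sits slightly left of the recess centre (322 against 333). I correct that while lowering.

Call:
jog_arm:
  increments:
    - {"hand":-0.4,"translation":[-0.001,0.005,0],"twist":0}
    - {"hand":-0.4,"translation":[-0.001,0.005,0.008],"twist":0}
    - {"hand":-0.4,"translation":[-0.001,0.005,0.015],"twist":0}
    - {"hand":-0.4,"translation":[-0.001,0.005,0.015],"twist":0}
    - {"hand":-0.4,"translation":[-0.001,0.005,0.015],"twist":0}

```text
time: 20.85
tcp_pos: [0.4385, 0.3401, 0.0342]
ee_rot: [0.259, 0.966, -0.0, -0.0]
force: [-0.3, -0.4, -1.4]
grip_width: 0.0357
grip_force: 45.0
```

Run:
```python
from h import *
go(.4345,.3388,.02,60)
```

```text
t= 20.9 tcp [0.4385 0.3401 0.0342] yaw 59.9 q6 -0.6 w 0.0357 F [-0.3 -0.4 -1.4] tilt 0.02
TRANS [ 0.003 -0.003  0.014] TWIST -0.001 alt 1.499 rows 0.3
```

Call:
jog_arm:
  increments:
    - {"hand":-0.4,"translation":[0.003,-0.002,0.005],"twist":0}
    - {"hand":-0.4,"translation":[0.003,-0.002,0.009],"twist":0}
    - {"hand":-0.4,"translation":[0.003,-0.002,0.0115],"twist":0}
    - {"hand":-0.4,"translation":[0.003,-0.002,0.013],"twist":0}
    - {"hand":-0.4,"translation":[0.003,-0.002,0.013],"twist":0}

```text
time: 21.35
tcp_pos: [0.4349, 0.34, 0.0209]
ee_rot: [0.259, 0.966, -0.0, -0.0]
force: [-1.0, -0.4, -2.3]
grip_width: 0.0359
grip_force: 45.0
```

Call:
jog_arm:
  increments:
    - {"hand":-0.4,"translation":[0,0,0.0005],"twist":0}
    - {"hand":-0.4,"translation":[0,0,0.001],"twist":0}
    - {"hand":-0.4,"translation":[0,0,0.001],"twist":0}

```text
time: 21.65
tcp_pos: [0.4351, 0.3401, 0.0203]
ee_rot: [0.259, 0.966, 0.0, 0.0]
force: [-0.2, -0.0, -2.7]
grip_width: 0.0357
grip_force: 45.0
```

Call:
jog_arm:
  increments:
    - {"hand":-0.4,"translation":[0,0,0.001],"twist":0}
    - {"hand":-0.4,"translation":[0,0,0.0015],"twist":0}
    - {"hand":-0.4,"translation":[0,0,0.0015],"twist":0}

```text
time: 21.95
tcp_pos: [0.4353, 0.3402, 0.0199]
ee_rot: [0.259, 0.966, -0.0, 0.0]
force: [-2.6, -2.1, 6.2]
grip_width: 0.0358
grip_force: 45.0
```

Seated (contact at +6 N). Releasing and backing off.

Call:
jog_arm:
  increments:
    - {"hand":0.1,"translation":[0,0,0],"twist":0}
    - {"hand":0.1,"translation":[0,0,0],"twist":0}
    - {"hand":0.1,"translation":[0,0,0],"twist":0}
    - {"hand":0.1,"translation":[0,0,-0.05],"twist":0}
    - {"hand":0.1,"translation":[0,0,-0.1],"twist":0}

```text
time: 22.45
tcp_pos: [0.4334, 0.3392, 0.118]
ee_rot: [0.259, 0.966, -0.002, -0.002]
force: [0.7, 0.2, 0.8]
grip_width: 0.0507
grip_force: 0.0
```

Call:
jog_arm:
  increments:
    - {"hand":0.1,"translation":[0.03,0,-0.04],"twist":0}
    - {"hand":0.1,"translation":[0.06,0,-0.08],"twist":0}
    - {"hand":0.1,"translation":[0.09,0,-0.1],"twist":0}
    - {"hand":0.1,"translation":[0.09,0,-0.1],"twist":0}

```text
time: 22.85
tcp_pos: [0.3566, 0.3879, 0.2229]
ee_rot: [0.258, 0.966, 0.003, 0.002]
force: [0.9, 0.1, -0.6]
grip_width: 0.051
grip_force: 0.0
```

Run:
```python
from h import *
for c in ['scene','top']:
    m,p,d=cap(c,c+'9.png'); print(c)
    blob(m,d,.4345,.3388,.03,.025,.036)
    blob(m,d,.463,-.1135,.04,.024,.036)
    blob(m,d,.403,-.351,.04,.03,.045); blob(m,d,.6145,.358,.022,.042,.058)
    blob(m,d,.522,-.007,.03,.03,.045); blob(m,d,.425,.236,.03,.05,.063)
```

```text
scene
194 rect ((431.33868408203125, 339.6691589355469), (36.49243927001953, 39.947288513183594), 43.93286895751953) circ ((431.294677734375, 340.3844909667969), 21.038436889648438) z 0.02960004114550374
673 rect ((462.9157409667969, -113.82176971435547), (59.06891632080078, 59.223384857177734), 12.716166496276855) circ ((461.5680236816406, -113.90281677246094), 31.152189254760742) z 0.02818520902608701
441 rect ((401.37481689453125, -351.7214660644531), (35.84328079223633, 62.45793151855469), 69.88597106933594) circ ((401.8507080078125, -352.1378479003906), 34.60763168334961) z 0.03655936304682528
94 rect ((614.3547973632812, 357.46051025390625), (19.802597045898438, 25.26398468017578), 24.093769073486328) circ ((614.480712890625, 357.5054931640625), 14.589217185974121) z 0.04942650976136809
192 rect ((522.2420654296875, -9.868574142456055), (29.406362533569336, 32.15250015258789), 37.662967681884766) circ ((522.849853515625, -9.149413108825684), 16.414432525634766) z 0.036972696098519164
47 rect ((423.9590759277344, 237.0735321044922), (12.961270332336426, 21.269872665405273), 36.0
[... 595 characters left out ...]
 69.78980255126953) circ ((400.88140869140625, -350.3218688964844), 34.559329986572266) z 0.03720871874809839
90 rect ((614.8021240234375, 358.4967041015625), (22.401947021484375, 20.390762329101562), 26.920047760009766) circ ((614.7091064453125, 359.7505798339844), 13.846908569335938) z 0.05055177398247179
150 rect ((521.6456298828125, -7.233451843261719), (30.239160537719727, 30.2795352935791), 32.479373931884766) circ ((521.4107055664062, -7.063525676727295), 15.982925415039062) z 0.03772503168479435
38 rect ((423.5546875, 237.1616973876953), (13.773510932922363, 13.389589309692383), 89.8287124633789) circ ((423.8292541503906, 236.94082641601562), 7.335018157958984) z 0.058196827808344676
```

View pics/scene9.png

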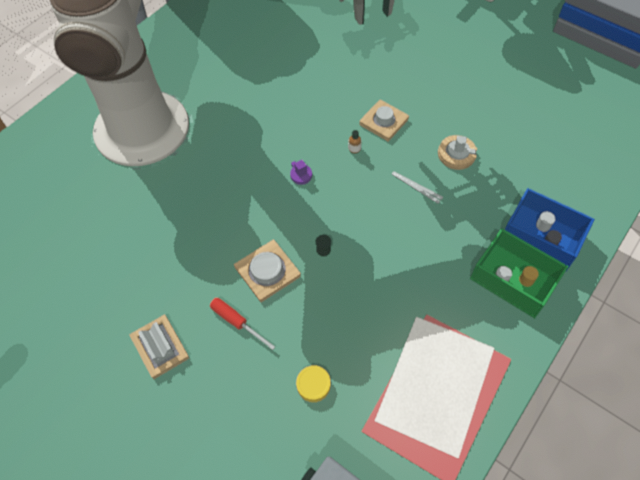

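The scene picture shows all four seated: V-block (160,345), big block (266,268), small block (384,117) and anvil (459,148). The loupe and the bottle are where they stood. The heights and centres measured above fit the holders, so I hand in.

```bash
python3 -c "
from cell import ctrl
print(ctrl.job_done())"
```

```text
the job is handed in; nothing more can be done
None
```

All four accessories are seated in their holders, with the anvil's key down in its notch and the loupe and oil bottle where they stood; I handed the job in at about 23 s, and it returned no verdict.

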